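# Lay the tall carton down in the storage tray

## Robot

A 7-joint arm with a two-finger parallel gripper is mounted at the origin on a cart in front of the work surface, level with it; the furniture and walls round the work are solid. World frame = base frame: x ahead of the robot, y to its left, z up, the work surface at z = 0. Lengths are in mm, angles in rad, forces in N, time in s.
With the tool pointing down it reaches from about 400 to 850 mm from the base axis. Payload 6.9 kg.
Tool frame: the origin (TCP) lies midway between the tips of the shut fingers; the grasp point (between the pads) lies 19 mm behind it; z points along the fingers, y is the line along which they close (so a half turn about z gives the same grasp; the last joint's range is limited). The gripper opens to 85 mm and grips with 20 to 120 N. Pads are 22 mm wide; open, the fingers measure 114 mm over their backs; the gripper's body (76 mm by 85 mm) begins 54 mm behind the grasp point. The pads swing forward as they close: fully open they stand 13 mm farther back than shut.
Start: joints at [1.252, 0.507, -0.238, 1.5, 0.126, 1.149, -0.155], TCP at [257.557, -569.452, 231.275] pointing down, gripper open.
Joint ranges: [-3.08, 3.08], [-0.24, 2.05], [-1.43, 1.35], [0, 2.5], [-1.52, 4.66], [0.17, 1.96], [-2.89, 2.89]. Speed limits (rad/s): [2.39, 2.39, 3.14, 3.14, 3.14, 3.14, 3.14].

## Interface

Orientations are given as [roll, pitch, yaw] about the fixed x, y, z axes, in that order (R = Rz(yaw) Ry(pitch) Rx(roll)).
In Python, from station import arm, vision gives the robot as it stands. The module is installed in compiled form; this text tells all that it offers.
- The arm moves only by the shell command python3 -m crank 'ROWS' [FORCE]. ROWS is JSON, a list of rows, each a list of 3 entries, a list of its own where there are three numbers: the opening, from 0 (shut) to 1 (fully open), then the shift along the tool's x, y, z in mm, then the turn, a rotation vector about the tool's x, y, z in rad. A call has 1 to 10 rows; each row shifts and turns the commanded pose from where the row before left it, along the tool's axes as they then stand; what a row does not reach is not made up. A row lasts 1/10 s, in which the tool goes at most 50 mm and 8.59 degrees, less where a joint would pass 70% of its speed; a pose out of reach is approached as far as the arm can. A call is refused whole if a number of a shift passes 50 or a number of a turn 0.15, either way. A call with a gripper value outside its range is refused whole. The fingers move at their own pace and stop on an object; FORCE is the grip in N (left out, the last holds). Time passes only in rows, so rows that do not move let the fingers close. It gives the time, the measured TCP pose, the force, the opening and the grip force at its end, in the units of the state.
- arm.read_state(): the state, without advancing time (a new reading comes with each control period).
- vision.camera(name): name is "scene" or "top" or "wrist"; returns the picture (400x640x3 uint8, red, green, blue); there is no depth.
- vision.calibration(name): a dict with "intrinsics" (3x3 intrinsics, pixels), "xyz" and "rotation" of the camera in the world. Camera axes: x right, y down, z forward; pixel columns grow to the right and rows downward; lengths in mm; the calibration is good to about 2 mm. A picture is of the moment at which its call begins: read the wrist's pose just before it. calibration takes no time and is no camera call; for the wrist camera it gives the pose at the moment of the call.
- arm.job_done(): hands the job in; it is judged then, once.
The state is a dict: "time_s": time; "joints": joint angles; "qvel": joint speeds; "tau": joint torques, N m; "eef_pos": TCP position; "ee_rot": TCP orientation; "wrist_force": force on the tool from outside, world axes, zero at the start; "wrist_torque": the same for the moment, N m; "grip_width": finger opening in mm; "gripper_force": force on a finger pad.
Only numpy, scipy, OpenCV 4.12 (cv2) and the standard library are available. Lean on these libraries where they do the work, as an engineer would, in place of code of your own. Each camera call takes 0.05 s, during which the arm holds its last target. There are 200 camera calls.

## Task

The tall carton is to be stored lying on its back in the low wooden tray. Keep it standing and slide it up to the tray's open end until its foot is squarely against the edge of the tray floor, midway between the side walls, then push its top so that it tips over that edge onto its back in the tray, and finally push it in until its top end is fully home against the tray's end wall. Leave the tub, jar, tin and garlic where they are.

Things in the scene. Friction and masses are not known exactly. Their poses are not given: they have to be found in the camera images.
- carton: Tall plain closed carton, 90 mm deep (x), 116 wide (y), 200 high (z), 0.3 to 0.6 kg, too thick to grip. Origin: centre of its underside; z to its top, x from its front (blank label, away from the tray) to its back. Smooth (friction 0.2): pushed below about 160 mm it slides upright while its foot is free; with its foot blocked it tips, and past about 25 degrees falls over by itself.
- carton_top (a point): Centre of the carton's top end, 200 mm from its origin along its z. The carton starts standing in front of the tray's open end, its back 25 to 75 mm from it, up to 10 mm off the middle and up to 0.2 rad out of square.
- tray: Low light-wood storage tray, fixed on the worktop, open at one end. Origin: on the worktop at the middle of the open end; x points level into the tray, z up. The floor is 16 mm thick: its upright edge at x = 0 is a 16 mm step that blocks the carton's foot. Inside 300 mm long and 156 mm wide; walls 10 mm thick, tops 46 mm above the worktop.
- tub: Green round tub with lid, 143 mm across, 180 mm high, beyond the tray; bystander. Origin: centre of its underside.
- jar: Round jar with black cap, 63 mm across, 94 mm high, beyond the tray; bystander. Origin: centre of its underside.
- tin: Round food tin, 76 mm across, 58 mm high, to the left of the carton; bystander. Origin: centre of its underside.
- garlic: Garlic bulb, 53 mm, to the left of the carton; bystander. Origin: centre of its underside.
- tray_end (a point): Middle of the foot of the end wall's inner face, on the tray floor: 300 mm from the tray's origin along its x, 16 mm above the worktop.
There are look-alikes about, which are no part of the job. There is more than one size of the carton; the one meant has the size given above.

How it is judged:
By the outcome, as a careful person would: the job done as asked, in the order asked, and still so for the second after the job is handed in, with the robot touching nothing.
It also fails if it takes over 51 s, if anything falls off the work surface, if the arm or the gripper's body presses on something with over 40 N, if the wrist force passes 120 N, or if a joint passes its speed limit or range.

## Working session

There is one attempt and no reset: what is moved stays moved. The work goes in short steps, Python scripts to look and compute and a shell command to move; the robot and the scene stay as the last step left them, time stands still between calls to the robot, and variables do not carry over. Pictures are saved under pics/ and viewed, at most 10 in all, crops included, and the job is handed in when it is done.

```bash
mkdir -p pics; cat > h.py <<'E'
import numpy as np, cv2
from station import arm, vision
def cal(n):
    c=vision.calibration(n); R=np.array(c["rotation"],float)
    if R.shape!=(3,3):
        from scipy.spatial.transform import Rotation
        R=Rotation.from_euler('xyz',R).as_matrix()
    return np.array(c["intrinsics"],float),np.array(c["xyz"],float),R
def ray(n,u,v,z):
    K,p,R=cal(n); d=R@np.linalg.inv(K)@np.array([u,v,1.]); return p+d*(z-p[2])/d[2]
def proj(n,P):
    K,p,R=cal(n); q=K@(R.T@(np.array(P,float)-p)); return q[:2]/q[2]
def snap(n,f):
    im=np.array(vision.camera(n)); cv2.imwrite("pics/"+f,im[:,:,::-1]); return im
E
python3 - <<'E'
from h import *
print(arm.read_state())
a=snap("scene","s1.png"); b=snap("top","t1.png")
cv2.imwrite("pics/st1.png",np.vstack([a,b])[:,:,::-1][:, :])
for n in("scene","top"): print(cal(n))
E
```

```text
{'time_s': 0.0, 'joints': array([ 1.25148084,  0.50831977, -0.23753274,  1.50113732,  0.12570859,
        1.1489043 , -0.1547861 ]), 'qvel': array([ 0.00125609, -0.00080935, -0.00115368, -0.00156241, -0.00136015,
        0.00106002,  0.00081248]), 'tau': array([-4.13269763e-04, -6.20607162e+01, -2.18687452e+00, -2.49653721e+01,
        1.26974290e-02,  1.21111420e-02, -3.36790129e-05]), 'eef_pos': array([ 257.31663567, -569.01698883,  230.43962999]), 'ee_rot': array([-3.13981535e+00,  4.05933091e-05,  4.24857720e-01]), 'wrist_force': array([ 0.13962742, -0.30246982,  0.07770709]), 'wrist_torque': array([-0.06064712,  0.03429696, -0.01540438]), 'gripper_force': 0.0, 'grip_width': 85.77445201828212}
(array([[404.99831479,   0.        , 315.91287061],
       [  0.        , 404.99831479, 203.01727281],
       [  0.        ,   0.        ,   1.        ]]), array([-364.4191719 ,   32.94495772, 1035.34306026]), array([[ 0.01344712, -0.67057975,  0.74171556],
       [-0.99979133,  0.00239087,  0.02028754],
       [-0.01537776, -0.74183359, -0.67040767]]))
(array([[397.78386633,   0.        , 321.53848436],
       [  0.        , 397.78386633, 201.51979553],
       [  0.        ,   0.        ,   1.        ]]), array([ -91.93801576,   46.84662825, 1032.6240686 ]), array([[ 0.0041219 , -0.80012533,  0.59981869],
       [-0.99986508, -0.01283543, -0.01025079],
       [ 0.01590085, -0.59969551, -0.80007028]]))
```

View pics/s1.png

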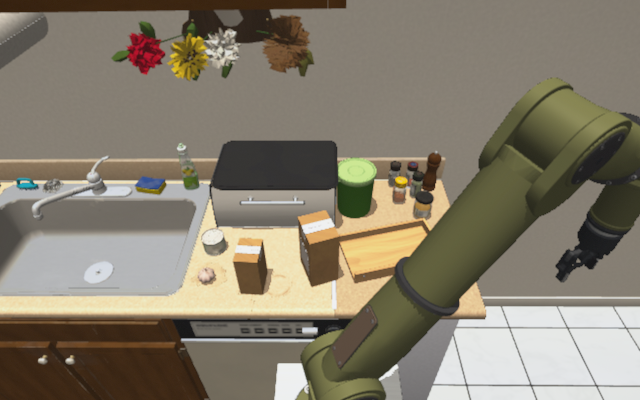

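View pics/t1.png

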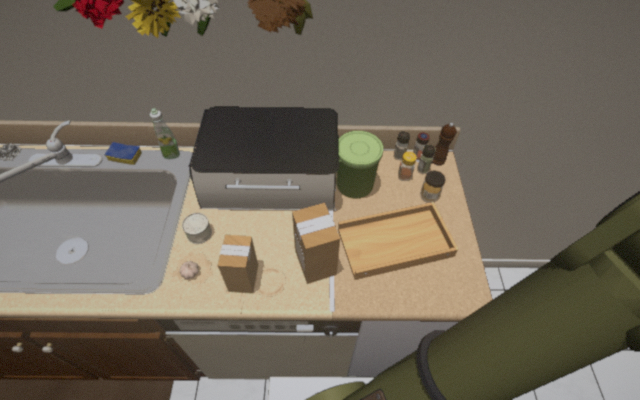

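The pictures show two look-alike cartons. In the top view the larger one is at (316,243), beside the tray's open end, and the smaller one is at (238,264). The tray is at (397,240) with its open end on the left. The tub is at (358,163), the jar at (433,185), the tin at (197,228) and the garlic at (188,270). I'll crop in close to check which carton is the right one.

```bash
python3 - <<'E'
import cv2
im=cv2.imread("pics/t1.png")[190:320,220:470]
cv2.imwrite("pics/c1.png",cv2.resize(im,None,fx=3.2,fy=3.2,interpolation=cv2.INTER_CUBIC))
E
```

```text
(no output)
```

View pics/c1.png

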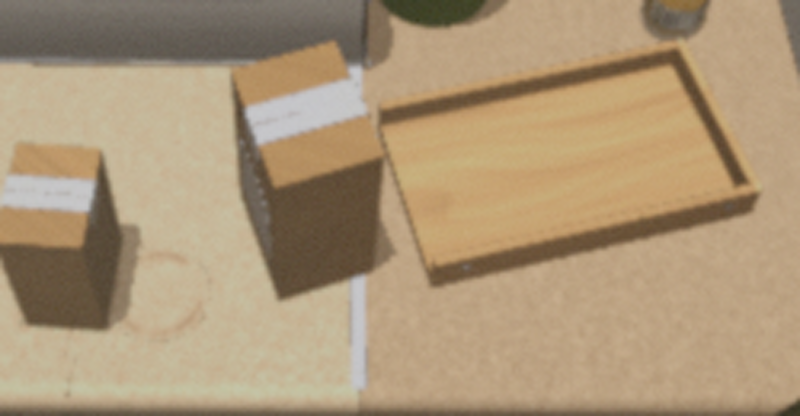

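The crop shows the larger carton with its top corners at about (234,71), (338,42), (383,155) and (275,186). The tray rim corners are at (378,106), (684,44), (757,190) and (430,263). Next I'll cast rays and check the sizes against those given.

```bash
python3 - <<'E'
from h import *
def c(p): return (p[0]+.5)/3.2+220-.5,(p[1]+.5)/3.2+190-.5
def show(name,ps,z):
    P=[ray("top",*c(p),z)[:2] for p in ps]
    print(name,np.round(P,1).tolist(),'c',np.mean(P,0).round(1))
    for i in range(len(P)):
        d=P[(i+1)%len(P)]-P[i]; print('  ',np.linalg.norm(d).round(1),np.arctan2(d[1],d[0]).round(3))
show("top",[(234,71),(338,42),(383,155),(275,186)],200)
show("bot",[(278,298),(376,270)],0)
show("small",[(18,144),(100,149),(84,246),(-1,240)],150)
show("rim",[(378,106),(684,44),(757,190),(430,263)],46)
show("rimbot",[(433,285),(755,210)],0)
E
```

```text
top [[498.0, 109.7], [528.3, 26.4], [421.0, -7.9], [392.6, 74.0]] c [460.   50.5]
   88.7 -1.222
   112.7 -2.832
   86.6 1.905
   111.3 0.327
bot [[396.0, 74.6], [424.1, -12.1]] c [410.   31.3]
   91.1 -1.257
   91.1 1.884
small [[458.1, 285.2], [454.3, 218.3], [366.7, 221.0], [371.1, 286.9]] c [412.6 252.9]
   67.0 -1.628
   87.6 3.112
   66.1 1.505
   87.1 -0.019
rim [[569.3, -14.6], [646.0, -313.4], [483.9, -352.1], [408.3, -55.9]] c [ 526.9 -184. ]
   308.5 -1.319
   166.6 -2.907
   305.8 1.821
   166.2 0.251
rimbot [[410.1, -62.4], [489.4, -364.6]] c [ 449.8 -213.5]
   312.5 -1.314
   312.5 1.828
```

The sizes fit: the larger carton measures about 90×113 at z=200, the small one is only 67×87, and the tray measures about 308×170. So the larger carton at (316,243) is the right one, with a yaw of about -1.24. The tray's yaw is about -1.317 and its origin about (489,-36). I'll lift and turn so the fingers open along the tray's y.

```bash
python3 -m crank '[[1,[0,0,-10],[0,0,-0.14]],[1,[0,0,-10],[0,0,-0.14]],[1,[0,0,-10],[0,0,-0.14]],[1,[0,0,-10],[0,0,-0.14]],[1,[0,0,-10],[0,0,-0.14]],[1,[0,0,-10],[0,0,-0.14]],[1,[0,0,-10],[0,0,-0.14]],[1,[0,0,-10],[0,0,-0.14]],[1,[0,0,-10],[0,0,-0.14]],[1,[0,0,-10],[0,0,-0.14]]]' && python3 -m crank '[[1,[0,40,0],[0,0,0]],[1,[20,40,0],[0,0,0]],[1,[30,40,0],[0,0,0]],[1,[30,40,0],[0,0,0]],[1,[30,40,0],[0,0,0]],[1,[30,40,0],[0,0,0]],[1,[30,40,0],[0,0,0]],[1,[30,40,0],[0,0,0]],[1,[0,0,0],[0,0,0]],[1,[0,0,0],[0,0,0]]]'
python3 - <<'E'
from h import *
s=arm.read_state(); print(s['joints'].round(2)); snap("wrist","w1.png"); print(cal("wrist"))
E
```

```text
time_s: 1.1
eef_pos: [257.4, -569.3, 331.2]
ee_rot: [-3.141, -0.001, 1.831]
wrist_force: [-0.2, 1.0, -0.2]
grip_width: 85.3
gripper_force: 0.0
time_s: 2.1
eef_pos: [517.7, -293.9, 330.9]
ee_rot: [-3.141, -0.001, 1.828]
wrist_force: [-0.0, -1.2, 0.2]
grip_width: 85.2
gripper_force: 0.0
[ 0.87  0.45 -0.65  1.4   0.27  1.39  0.48]
(array([[318.7851963 ,   0.        , 316.56243473],
       [  0.        , 318.7851963 , 198.37057376],
       [  0.        ,   0.        ,   1.        ]]), array([ 496.36164375, -219.29980242,  474.06198413]), array([[ 0.967702  ,  0.24011314,  0.07680182],
       [ 0.25208883, -0.91923587, -0.30241798],
       [-0.00201555,  0.31201137, -0.95007623]]))
```

View pics/w1.png

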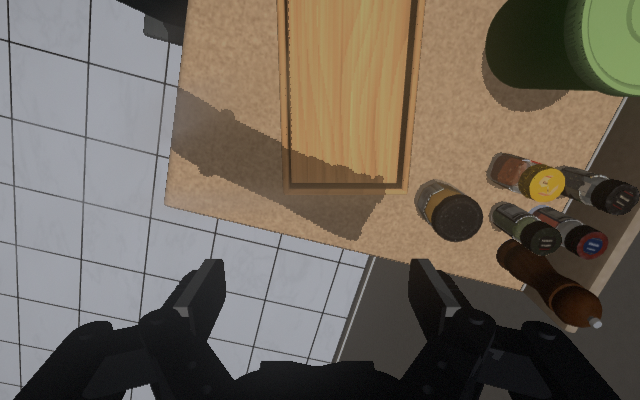

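The wrist view shows the tray with its end wall at the bottom. The end wall's rim corners are at about (285,193) and (408,193), the walls run upward from there, and the jar is at (455,210). I'll move on over the open end and look again.

```bash
python3 - <<'E'
from h import *
for p,z in (((285,193),46),((408,193),46),((278,5),46),((423,5),46),((290,184),16),((403,182),16)): print(p,ray("wrist",*p,z).round(1))
E
python3 -m crank '[[1,[40,5,0],[0,0,0]],[1,[40,5,0],[0,0,0]],[1,[40,5,0],[0,0,0]],[1,[40,5,0],[0,0,0]],[1,[20,0,0],[0,0,0]],[1,[0,0,0],[0,0,0]],[1,[0,0,0],[0,0,0]]]'
python3 - <<'E'
from h import *
snap("wrist","w2.png")
E
```

```text
(285, 193) [ 486.  -359.1   46. ]
(408, 193) [ 653.2 -315.4   46. ]
(278, 5) [ 426.5 -134.9   46. ]
(423, 5) [591.8 -91.9  46. ]
(290, 184) [ 489.4 -353.3   16. ]
(403, 182) [ 651.3 -307.8   16. ]
time_s: 2.85
eef_pos: [490.9, -118.4, 331.3]
ee_rot: [-3.141, 0.001, 1.822]
wrist_force: [0.7, -0.3, -0.5]
grip_width: 85.4
gripper_force: 0.0
```

View pics/w2.png

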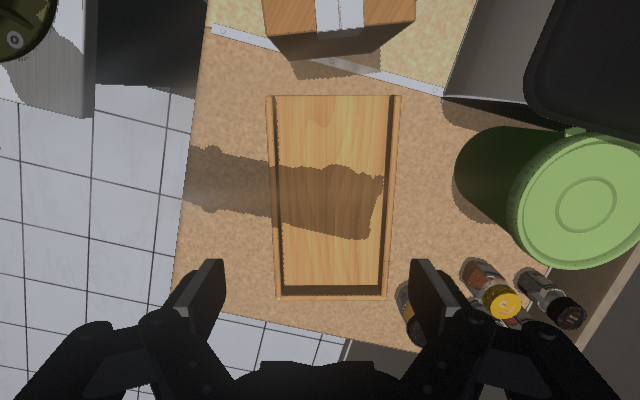

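The whole tray is in view. The open-end rim corners are at (265,96) and (401,96), and the end-wall corners at (275,300) and (386,300). The carton top's back edge runs from (271,38) to (416,22), with its right side edge running up from there.

```bash
python3 - <<'E'
from h import *
P={}
for k,p,z in (("o1",(265,96),46),("o2",(401,96),46),("e1",(275,300),46),("e2",(386,300),46),("f1",(277,96),16),("f2",(390,96),16),("c1",(271,38),200),("c2",(416,22),200),("cf",(292,63),0)): P[k]=ray("wrist",*p,z)[:2]; print(k,P[k].round(1))
m=(P["o1"]+P["o2"])/2; e=(P["e1"]+P["e2"])/2
d=m-e; print("mid",m,"len",np.linalg.norm(d),"yaw",np.arctan2(-d[1],-d[0]),"width",np.linalg.norm(P["o1"]-P["o2"]),np.linalg.norm(P["e1"]-P["e2"]), np.linalg.norm(P["f1"]-P["f2"]))
b=P["c2"]-P["c1"]; print("carton width",np.linalg.norm(b),"carton yaw",np.arctan2(b[1],b[0])-np.pi/2)
yaw=np.arctan2(-d[1],-d[0]); u=np.array([np.cos(yaw),np.sin(yaw)]); v=np.array([-u[1],u[0]])
for k in ("c1","c2","f1","f2","cf","o1","o2"): print(k,"tray",np.round([(P[k]-m)@u,(P[k]-m)@v],1))
s=arm.read_state(); t=s["eef_pos"][:2]-m; print("tcp tray",t@u,t@v,s["ee_rot"][2]-np.pi-yaw)
E
```

```text
o1 [407.2 -61.8]
o2 [575.7 -18.6]
e1 [ 483.7 -359.2]
e2 [ 653.5 -315.5]
f1 [418.6 -59.1]
f2 [568.4 -20.7]
c1 [426.  -11.5]
c2 [531.4  26.9]
cf [427.7 -12.4]
mid [491.41924642 -40.24216979] len 306.94900882158583 yaw -1.3165638135199966 width 173.9299574634659 175.39843688885074 154.63847561298715
carton width 112.10493243237178 carton yaw -1.2211550804474716
c1 tray [-44.3 -56. ]
c2 tray [-54.9  55.5]
f1 tray [ -0.  -75.2]
f2 tray [ 0.5 79.4]
cf tray [-43.  -54.7]
o1 tray [ -0.3 -87. ]
o2 tray [ 0.3 87. ]
tcp tray 75.97362125916175 -20.103353676168553 -0.0037324312795312675
```

The tray origin is at (491.5,-40) with yaw -1.317. The carton's back face is 44–55 mm from the edge, it is about 0.09 rad out of square, and its centre is about -4 mm off the middle. I'll go behind it and lower with the fingers open, so that both pads square it up.

```bash
python3 -m crank '[[1,[40,5,0],[0,0,0]],[1,[40,5,0],[0,0,0]],[1,[40,5,0],[0,0,0]],[1,[40,5,0],[0,0,0]],[1,[40,0,0],[0,0,0]],[1,[40,0,0],[0,0,0]],[1,[26,0,0],[0,0,0]],[1,[0,0,0],[0,0,0]],[1,[0,0,0],[0,0,0]]]' && python3 -m crank '[[1,[0,0,30],[0,0,0]],[1,[0,0,30],[0,0,0]],[1,[0,0,30],[0,0,0]],[1,[0,0,30],[0,0,0]],[1,[0,0,30],[0,0,0]],[1,[0,0,30],[0,0,0]],[1,[0,0,17],[0,0,0]],[1,[0,0,0],[0,0,0]],[1,[0,0,0],[0,0,0]]]'
cat > look.py <<'E'
from h import *
import sys
m=np.array([491.5,-40.]); yaw=-1.317; u=np.array([np.cos(yaw),np.sin(yaw)]); v=np.array([-u[1],u[0]])
def tray(p): return np.round([(p[:2]-m)@u,(p[:2]-m)@v],1)
def world(x,y,z): return np.r_[m+x*u+y*v,z]
if __name__=="__main__":
    s=arm.read_state(); print("tcp",tray(s["eef_pos"]),s["eef_pos"][2].round(1),"dyaw",(s["ee_rot"][2]-np.pi-yaw).round(4),"F",s["wrist_force"].round(1))
    a=snap("top","a.png")[150:300,220:470]
    cv2.imwrite("pics/"+sys.argv[1],cv2.resize(a,None,fx=3.2,fy=3.2,interpolation=cv2.INTER_CUBIC)[:,:,::-1])
E
python3 look.py c2.png
```

```text
time_s: 3.8
eef_pos: [444.6, 144.9, 331.0]
ee_rot: [-3.141, 0.0, 1.823]
wrist_force: [0.4, -0.9, 0.4]
grip_width: 85.4
gripper_force: 0.0
time_s: 4.7
eef_pos: [444.5, 145.0, 134.3]
ee_rot: [-3.141, 0.0, 1.822]
wrist_force: [0.4, -0.3, 0.2]
grip_width: 85.5
gripper_force: 0.0
tcp [-190.9    0.9] 134.3 dyaw -0.0023 F [ 0.4 -0.3  0.2]
```

View pics/c2.png

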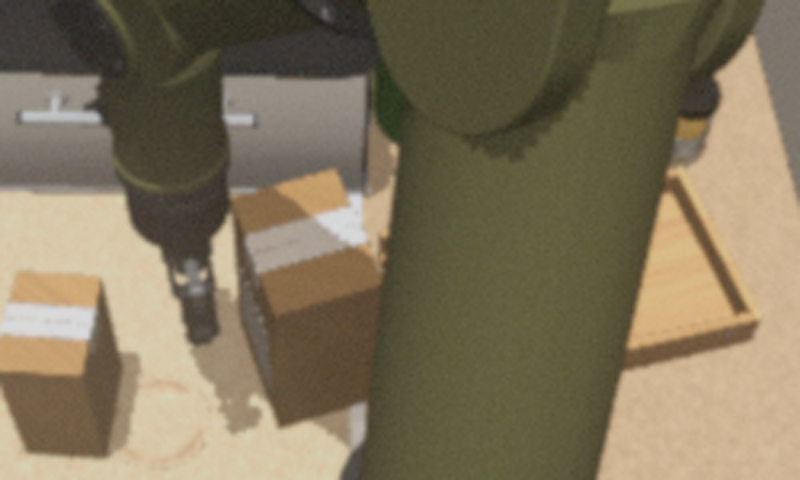

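The gripper stands behind the carton and clear of it, and also clear of the small carton at (60,350) in the crop. I'll push slowly and stop short of the edge.

```bash
python3 -m crank '[[1,[-15,0,0],[0,0,0]],[1,[-10,0,0],[0,0,0]],[1,[-5,0,0],[0,0,0]],[1,[-5,0,0],[0,0,0]],[1,[-5,0,0],[0,0,0]],[1,[-5,0,0],[0,0,0]],[1,[-5,0,0],[0,0,0]],[1,[-5,0,0],[0,0,0]],[1,[-5,0,0],[0,0,0]],[1,[0,0,0],[0,0,0]]]'
python3 look.py c3.png
```

```text
time_s: 5.75
eef_pos: [458.9, 87.2, 134.1]
ee_rot: [-3.141, 0.001, 1.824]
wrist_force: [0.5, -0.4, -0.6]
grip_width: 85.7
gripper_force: 0.0
tcp [-131.3    0.3] 134.1 dyaw -0.0009 F [ 0.5 -0.4 -0.6]
```

View pics/c3.png

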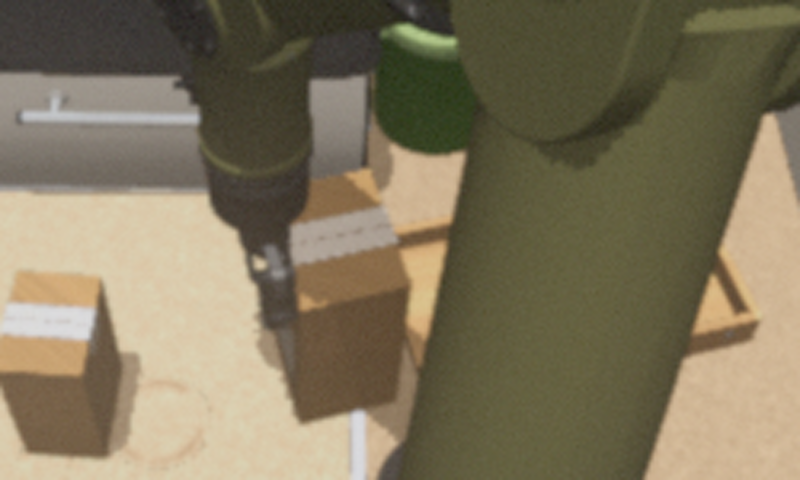

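The carton is standing and looks square. Its near bottom edge runs from (299,422) to (397,402), and the top corners are at (409,282), (298,308) and (371,170). I'll measure those.

```bash
python3 - <<'E'
from look import *
for p,z in (((299,421),0),((397,402),0),((409,281),200),((298,308),200),((371,170),200)):
    print(p,tray(ray("top",(p[0]+.5)/3.2+219.5,(p[1]+.5)/3.2+149.5,z)))
E
```

```text
(299, 421) [-115.9  -63.5]
(397, 402) [-26.8 -66.5]
(409, 281) [-28.9 -63.2]
(298, 308) [-117.1  -66.1]
(371, 170) [-28.8  46. ]
```

The carton is about square with its back at -29, and sits roughly 5–6 mm to the -y side. I'll drift toward +y while pushing on, stay within the friction cone, then back off and check from above.

```bash
python3 -m crank '[[1,[-2,0.5,0],[0,0,0]],[1,[-2,0.5,0],[0,0,0]],[1,[-2,0.5,0],[0,0,0]],[1,[-2,0.5,0],[0,0,0]],[1,[-2,0.5,0],[0,0,0]],[1,[-2,0.5,0],[0,0,0]],[1,[-2,0.5,0],[0,0,0]],[1,[-2,0.5,0],[0,0,0]],[1,[-2,0.5,0],[0,0,0]],[1,[0,0,0],[0,0,0]]]' && python3 -m crank '[[1,[30,0,0],[0,0,0]],[1,[30,0,0],[0,0,0]],[1,[0,0,-50],[0,0,0]],[1,[0,0,-50],[0,0,0]],[1,[0,0,-50],[0,0,0]],[1,[0,0,-50],[0,0,0]],[1,[-50,0,0],[0,0,0]],[1,[-50,0,0],[0,0,0]],[1,[-50,0,0],[0,0,0]],[1,[-50,0,0],[0,0,0]]]' && python3 -m crank '[[1,[-40,0,0],[0,0,0]],[1,[0,0,0],[0,0,0]],[1,[0,0,0],[0,0,0]]]'
python3 - <<'E'
from look import *
print(tray(arm.read_state()["eef_pos"])); a=snap("wrist","w3f.png")
cv2.imwrite("pics/w3.png",cv2.resize(a[0:240,200:500],None,fx=2.5,fy=2.5,interpolation=cv2.INTER_CUBIC)[:,:,::-1])
E
```

```text
time_s: 6.8
eef_pos: [467.9, 71.5, 134.3]
ee_rot: [3.142, 0.0, 1.824]
wrist_force: [0.3, -0.3, -0.9]
grip_width: 85.5
gripper_force: 0.0
time_s: 7.8
eef_pos: [502.9, -65.7, 334.7]
ee_rot: [3.141, 0.001, 1.825]
wrist_force: [1.4, 0.7, -0.3]
grip_width: 85.2
gripper_force: 0.0
time_s: 8.1
eef_pos: [512.7, -103.2, 333.8]
ee_rot: [-3.141, -0.001, 1.822]
wrist_force: [-0.4, 0.4, 0.2]
grip_width: 85.4
gripper_force: 0.0
[66.5  4.7]
```

View pics/w3.png

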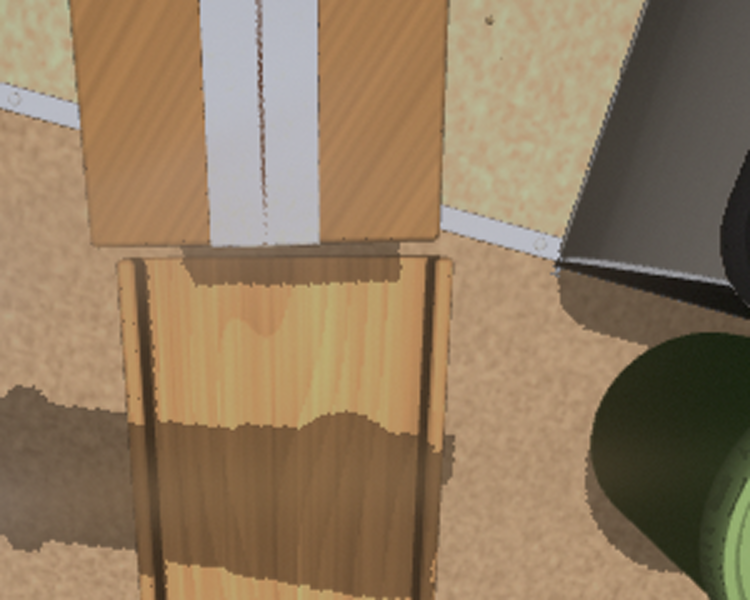

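From above, the carton's top back edge runs from (93,245) to (440,239), next to the open end. The tray rim's outer corners are at (119,259) and (453,259).

```bash
python3 - <<'E'
from look import *
for p,z in (((93,245),200),((440,239),200),((119,259),46),((453,259),46),((148,262),16),((423,262),16),((183,245),0),((400,245),0),((72,0),200),((447,0),200)):
    print(p,z,tray(ray("wrist",(p[0]+.5)/2.5+199.5,(p[1]+.5)/2.5-.5,z)))
E
```

```text
(93, 245) 200 [-10.9 -62. ]
(440, 239) 200 [-12.9  53.1]
(119, 259) 46 [ -2.3 -85.9]
(453, 259) 46 [-2.5 87.4]
(148, 262) 16 [  0.1 -76.2]
(423, 262) 16 [-0.1 76.6]
(183, 245) 0 [ -8.8 -58.5]
(400, 245) 0 [-8.9 65.5]
(72, 0) 200 [-82. -63.]
(447, 0) 200 [-82.1  51.1]
```

The carton is 12 mm short of the edge, nearly square (0.02 rad), and still about -5 mm off the middle. I'll shut the fingers and nudge it +5 mm from its -y side.

```bash
python3 -m crank '[[0,[30,-25,0],[0,0,0]],[0,[30,-25,0],[0,0,0]],[0,[30,-25,0],[0,0,0]],[0,[33,-25,0],[0,0,0]],[0,[0,0,0],[0,0,0]],[0,[0,0,0],[0,0,0]],[0,[0,0,0],[0,0,0]]]' && python3 -m crank '[[0,[0,0,20],[0,0,0]],[0,[0,0,20],[0,0,0]],[0,[0,0,20],[0,0,0]],[0,[0,0,0],[0,0,0]],[0,[0,0,0],[0,0,0]]]'
python3 - <<'E'
from look import *
s=arm.read_state();print(tray(s["eef_pos"]),s["eef_pos"][2],s["joints"].round(2),s["grip_width"])
E
```

```text
time_s: 8.85
eef_pos: [385.6, -8.3, 334.5]
ee_rot: [3.141, 0.001, 1.826]
wrist_force: [-0.1, -0.9, 0.3]
grip_width: -0.0
gripper_force: 0.0
time_s: 9.35
eef_pos: [385.7, -8.4, 274.4]
ee_rot: [-3.141, -0.001, 1.825]
wrist_force: [0.7, -0.1, 0.8]
grip_width: -0.3
gripper_force: 0.0
[-57.1 -94.5] 274.4365799660981 [ 0.68  0.13 -0.81  1.98  0.1   1.07  0.08] -0.3488377662348705
```

```bash
python3 -m crank '[[0,[0,0,25],[0,0,0]],[0,[0,0,25],[0,0,0]],[0,[0,0,25],[0,0,0]],[0,[0,0,25],[0,0,0]],[0,[0,0,25],[0,0,0]],[0,[0,0,18],[0,0,0]],[0,[0,0,0],[0,0,0]],[0,[0,5,0],[0,0,0]],[0,[0,5,0],[0,0,0]],[0,[0,0,0],[0,0,0]]]' && python3 -m crank '[[0,[0,2,0],[0,0,0]],[0,[0,2,0],[0,0,0]],[0,[0,2,0],[0,0,0]],[0,[0,2,0],[0,0,0]],[0,[0,2,0],[0,0,0]],[0,[0,2,0],[0,0,0]],[0,[0,0,0],[0,0,0]],[0,[0,0,0],[0,0,0]]]'
python3 - <<'E'
from look import *
s=arm.read_state();print(tray(s["eef_pos"]),s["eef_pos"][2])
E
python3 -m crank '[[0,[0,-10,0],[0,0,0]],[0,[0,-13,0],[0,0,0]],[0,[0,0,-40],[0,0,0]],[0,[0,0,-40],[0,0,0]],[0,[0,0,-40],[0,0,0]],[1,[0,0,-40],[0,0,0]],[1,[-33,20,-40],[0,0,0]],[1,[-30,25,0],[0,0,0]],[1,[-30,25,0],[0,0,0]],[1,[-30,25,0],[0,0,0]]]' && python3 -m crank '[[1,[0,0,0],[0,0,0]],[1,[0,0,0],[0,0,0]],[1,[0,0,0],[0,0,0]]]'
python3 - <<'E'
from look import *
print(tray(arm.read_state()["eef_pos"])); a=snap("wrist","w4f.png")
cv2.imwrite("pics/w4.png",cv2.resize(a[0:240,200:500],None,fx=2.5,fy=2.5,interpolation=cv2.INTER_CUBIC)[:,:,::-1])
E
```

```text
time_s: 10.35
eef_pos: [396.8, -5.6, 132.4]
ee_rot: [3.139, 0.0, 1.824]
wrist_force: [-0.6, 0.0, 1.1]
grip_width: -0.4
gripper_force: 0.0
time_s: 11.15
eef_pos: [406.6, -2.8, 131.2]
ee_rot: [3.141, -0.0, 1.825]
wrist_force: [0.4, 0.2, -0.5]
grip_width: 0.2
gripper_force: 0.0
[-57.4 -72.8] 131.22092016965485
time_s: 12.15
eef_pos: [504.2, -102.5, 327.3]
ee_rot: [-3.141, 0.001, 1.824]
wrist_force: [-0.3, 0.5, 0.7]
grip_width: 72.0
gripper_force: 0.0
time_s: 12.45
eef_pos: [503.0, -100.3, 327.2]
ee_rot: [-3.141, -0.0, 1.826]
wrist_force: [-0.4, 0.7, 0.8]
grip_width: 85.3
gripper_force: 0.0
[61.2 -4. ]
```

View pics/w4.png

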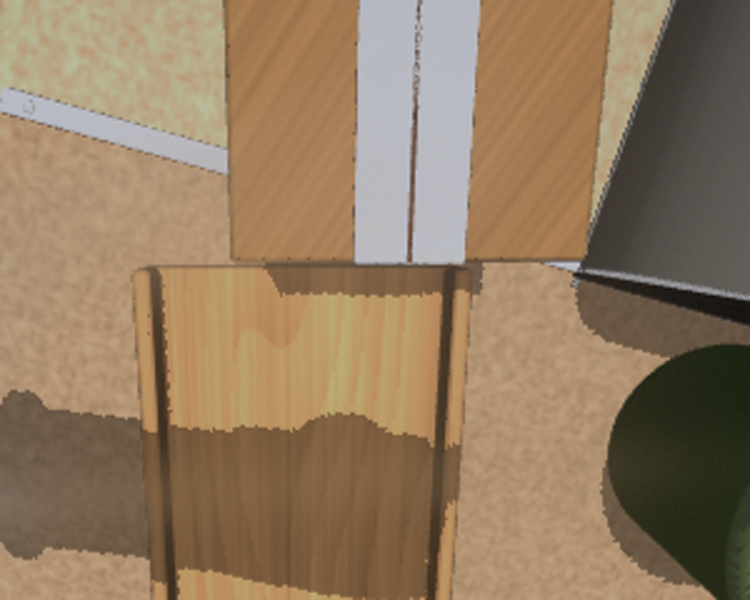

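The carton has moved much farther toward +y than I meant. Its top back edge now runs from (231,261) to (587,259), against rim corners at (134,269) and (470,267).

```bash
python3 - <<'E'
from look import *
for p,z in (((231,261),200),((587,259),200),((134,269),46),((470,267),46),((227,0),200),((610,0),200)):
    print(p,z,tray(ray("wrist",(p[0]+.5)/2.5+199.5,(p[1]+.5)/2.5-.5,z)))
E
```

```text
(231, 261) 200 [ -9.7 -24.8]
(587, 259) 200 [-10.6  91. ]
(134, 269) 46 [ -1.  -86.2]
(470, 267) 46 [-2.4 86. ]
(227, 0) 200 [-84.  -24.4]
(610, 0) 200 [-84.2  89.2]
```

The wide finger linkage, about 48 mm from the TCP, touched first. The carton now stands square at y≈+33 with its back at -10. I need to push it back from the +y side, so I'll check how much room there is beside the toaster oven.

```bash
python3 - <<'E'
from look import *
g=[ray("wrist",(p[0]+.5)/2.5+199.5,(p[1]+.5)/2.5-.5,0) for p in ((668,0),(620,146),(578,268))]
for q in g: print("oven foot",q.round(0),tray(q))
for p in ((200,206),(330,206)): print("t1 foot",ray("top",*p,0).round(0))
K,p,R=cal("top")
for uv in ((203,165),(300,164),(338,162)):
    d=R@np.linalg.inv(K)@np.array([*uv,1.]); xf=g[1][0]; t=(xf-p[0])/d[0]; print("oven top",(p+d*t).round(0))
print("carton far face", [world(x,91,200).round(0) for x in (-100,-57,-10)])
E
```

```text
oven foot [640. 136.   0.] [-133.2  188.4]
oven foot [643.  65.  -0.] [-64.  172.7]
oven foot [644.  -0.   0.] [ -0.2 157.2]
t1 foot [658. 422.   0.]
t1 foot [665.   6.   0.]
oven top [643. 363. 213.]
oven top [643.  96. 223.]
oven top [643.  -8. 233.]
carton far face [array([554.,  80., 200.]), array([565.,  38., 200.]), array([577.,  -7., 200.])]
```

There's room: the oven face is about 80 mm from the carton's far side and its top is at about 230. I'll turn the tool 90° so only the 22 mm finger width faces the carton, and push just below its top edge, which is stable across the 116 mm width.

```bash
python3 -m crank '[[0,[0,0,0],[0,0,-0.14]],[0,[0,0,0],[0,0,-0.14]],[0,[0,0,0],[0,0,-0.14]],[0,[0,0,0],[0,0,-0.14]],[0,[0,0,0],[0,0,-0.14]],[0,[0,0,0],[0,0,-0.14]],[0,[0,0,0],[0,0,-0.14]],[0,[0,0,0],[0,0,-0.14]],[0,[0,0,0],[0,0,-0.14]],[0,[0,0,0],[0,0,-0.14]]]' && python3 -m crank '[[0,[0,0,0],[0,0,-0.14]],[0,[0,0,0],[0,0,-0.03]],[0,[-29,29,0],[0,0,0]],[0,[-29,29,0],[0,0,0]],[0,[-29,29,0],[0,0,0]],[0,[-29,29,0],[0,0,0]],[0,[0,0,0],[0,0,0]],[0,[0,0,0],[0,0,0]],[0,[0,0,0],[0,0,0]]]'
python3 - <<'E'
from look import *
s=arm.read_state();print(tray(s["eef_pos"]),s["eef_pos"][2],s["joints"].round(2),s["ee_rot"].round(3),s["grip_width"])
E
```

```text
time_s: 13.5
eef_pos: [503.4, -100.4, 327.8]
ee_rot: [-3.14, 0.0, -3.051]
wrist_force: [0.7, 0.7, 0.6]
grip_width: 0.3
gripper_force: 0.0
time_s: 14.4
eef_pos: [587.1, 39.2, 327.4]
ee_rot: [-3.14, -0.0, -2.89]
wrist_force: [0.5, -0.2, -0.5]
grip_width: 0.5
gripper_force: 0.0
[-52.7 112.4] 327.35878783008013 [ 0.51  0.55 -1.1   1.42  0.49  1.46  1.24] [-3.14 -0.   -2.89] 0.5127108192286496
```

```bash
python3 -m crank '[[0,[0,0,30],[0,0,0]],[0,[0,0,30],[0,0,0]],[0,[0,0,30],[0,0,0]],[0,[0,0,30],[0,0,0]],[0,[0,0,20],[0,0,0]],[0,[0,0,13],[0,0,0]],[0,[0,0,0],[0,0,0]],[0,[4,0,0],[0,0,0]],[0,[4,0,0],[0,0,0]],[0,[0,0,0],[0,0,0]]]' && python3 -m crank '[[0,[4,0,0],[0,0,0]],[0,[4,0,0],[0,0,0]],[0,[4,0,0],[0,0,0]],[0,[4,0,0],[0,0,0]],[0,[4,0,0],[0,0,0]],[0,[4,0,0],[0,0,0]],[0,[4,0,0],[0,0,0]],[0,[3,0,0],[0,0,0]],[0,[0,0,0],[0,0,0]]]'
python3 - <<'E'
from look import *
s=arm.read_state();print(tray(s["eef_pos"]),s["eef_pos"][2])
snap("wrist","w5f.png"); a=snap("top","t5f.png")[150:300,220:470]
cv2.imwrite("pics/c5.png",cv2.resize(a,None,fx=3.2,fy=3.2,interpolation=cv2.INTER_CUBIC)[:,:,::-1])
E
```

```text
time_s: 15.4
eef_pos: [579.7, 38.1, 175.4]
ee_rot: [-3.141, 0.001, -2.889]
wrist_force: [0.7, 0.5, -0.4]
grip_width: -0.0
gripper_force: 0.0
time_s: 16.3
eef_pos: [549.1, 30.2, 174.2]
ee_rot: [-3.141, -0.001, -2.888]
wrist_force: [0.1, 0.0, -0.0]
grip_width: 0.2
gripper_force: 0.0
[-53.5  73.4] 174.17692407115732
```

Nine pictures viewed so far, so from here I'll measure with masks: the white label strip is centred on the carton's top.

```bash
cat > strip.py <<'E'
from look import *
def strip(cam,im):
    h=cv2.cvtColor(im,cv2.COLOR_RGB2HSV)
    m=((h[...,1]<60)&(h[...,2]>120)).astype(np.uint8)
    n,l,st,c=cv2.connectedComponentsWithStats(cv2.morphologyEx(m,cv2.MORPH_CLOSE,np.ones((5,5))))
    out=[]
    for i in np.argsort(-st[1:,4])[:6]+1:
        ys,xs=np.nonzero(l==i)
        if len(xs)<80: continue
        P=np.array([tray(ray(cam,x,y,200)) for x,y in zip(xs[::3],ys[::3])],np.float32)
        (c,wh,a)=cv2.minAreaRect(P)
        print(cam,st[i].tolist(),"c",np.round(c,1),"wh",np.round(wh,1),"ang",round(a,1),"y lo/hi",np.percentile(P[:,1],[1,99]).round(1),"x",np.percentile(P[:,0],[1,99]).round(1))
E
python3 - <<'E'
from strip import *
for n in("wrist","top"): print(n); strip(n,cv2.imread(f"pics/{'w' if n=='wrist' else 't'}5f.png")[:,:,::-1])
E
```

```text
wristTraceback (most recent call last):
  File "<stdin>", line 2, in <module>
  File "strip.py", line 10, in strip
    P=np.array([tray(ray(cam,x,y,200)) for x,y in zip(xs[::3],ys[::3])],np.float32)
                     ~~~^^^^^^^^^^^^^
  File "h.py", line 10, in ray
    K,p,R=cal(n); d=R@np.linalg.inv(K)@np.array([u,v,1.]); return p+d*(z-p[2])/d[2]
          ~~~^^^
  File "h.py", line 4, in cal
    c=vision.calibration(n); R=np.array(c["rotation"],float)
ValueError: time passes only in moves, steps and waits
```

```bash
sed -i 's/^def cal(n):/import functools\n@functools.lru_cache\ndef cal(n):/' h.py; python3 - <<'E'
from strip import *
for n in("wrist","top"): strip(n,cv2.imread(f"pics/{'w' if n=='wrist' else 't'}5f.png")[:,:,::-1])
E
```

```text
wrist [191, 24, 361, 153, 30020] c [-70.5   2. ] wh [125.5  47.9] ang 7.5 y lo/hi [-24.4  21.4] x [-125.8  -10.3]
wrist [483, 130, 26, 28, 217] c [-119.4   10.4] wh [8.8 6.6] ang 38.6 y lo/hi [ 5.9 15. ] x [-122.4 -114.3]
wrist [443, 280, 38, 21, 209] c [-115.8   74.2] wh [15.4  7.8] ang 30.3 y lo/hi [67.8 77.2] x [-121.9 -108.2]
wrist [373, 267, 29, 18, 199] c [-83.3  64.7] wh [ 7.9 11.2] ang 76.9 y lo/hi [62.2 69.5] x [-88. -78.]
wrist [552, 282, 23, 24, 175] c [-157.4   74.6] wh [8.9 9.6] ang 27.6 y lo/hi [69.4 80. ] x [-162.8 -154.7]
wrist [605, 314, 25, 20, 165] c [-185.8   90. ] wh [9.5 8.4] ang 85.8 y lo/hi [85.3 94.7] x [-190.  -181.9]
top [0, 7, 550, 309, 66038] c [-107.   487.9] wh [1769.3 1187.2] ang 34.5 y lo/hi [-203.6  916.1] x [-859.5  741. ]
top [394, 103, 246, 297, 38760] c [ 510.1 -223.3] wh [1124.6  379.3] ang 39.1 y lo/hi [-524.2  117.5] x [  5.4 760.2]
top [169, 376, 172, 24, 3410] c [-298.2 -346.4] wh [ 41.3 323.6] ang 75.9 y lo/hi [-386.9 -301. ] x [-454.2 -148.6]
top [172, 0, 49, 31, 876] c [-311.1 1101.5] wh [179.4 256.1] ang 4.3 y lo/hi [ 989.8 1214.7] x [-397.9 -228.2]
top [166, 324, 159, 13, 706] c [-300.9 -233.9] wh [ 24.9 325.4] ang 77.8 y lo/hi [-277.2 -196.7] x [-455.8 -149. ]
top [345, 122, 39, 8, 161] c [129.8 302. ] wh [ 26.6 112.6] ang 64.7 y lo/hi [284.2 335. ] x [ 76.8 182.5]
```

```bash
cat > strip2.py <<'E'
from look import *
def prof(im,z=200,cam="wrist"):
    h=cv2.cvtColor(np.ascontiguousarray(im),cv2.COLOR_RGB2HSV)
    m=((h[...,1]<60)&(h[...,2]>120)).astype(np.uint8)
    n,l,st,c=cv2.connectedComponentsWithStats(cv2.morphologyEx(m,cv2.MORPH_CLOSE,np.ones((5,5))))
    i=np.argmax(st[1:,4])+1; ys,xs=np.nonzero(l==i)
    P=np.array([tray(ray(cam,x,y,z)) for x,y in zip(xs,ys)])
    for x in range(-130,0,10):
        q=P[abs(P[:,0]-x)<2,1]
        if len(q)>5: print(x,np.percentile(q,[1,50,99]).round(1))
E
python3 - <<'E'
from strip2 import *
prof(cv2.imread("pics/w5f.png")[:,:,::-1])
E
```

```text
-130 [-24.4 -21.6 -14.1]
-120 [-28.5 -15.7  -6.5]
-110 [-23.8 -11.6  15.7]
-100 [-14.    1.9  21.7]
-90 [-13.8   2.6  21.4]
-80 [-13.8   2.6  21.4]
-70 [-14.1   2.6  21.4]
-60 [-14.1   2.6  21.4]
-50 [-13.8   2.6  21.4]
-40 [-13.8   2.6  21.4]
-30 [-13.8   2.6  21.4]
-20 [-13.8   2.6  21.4]
-10 [-14.    1.9  21.4]
```

The strip spans -13.9 to 21.4 with no slope, so the carton is square and its centre is at about +4. I'll push 4 mm more, back away, go round behind it, and turn back.

```bash
python3 -m crank '[[0,[2,0,0],[0,0,0]],[0,[2,0,0],[0,0,0]],[0,[0,0,0],[0,0,0]],[0,[0,0,0],[0,0,0]]]'
python3 - <<'E'
from strip2 import *
a=snap("wrist","w6f.png"); print(tray(arm.read_state()["eef_pos"])); prof(a)
E
python3 -m crank '[[0,[-15,0,0],[0,0,0]],[0,[-10,0,0],[0,0,0]],[1,[0,0,-40],[0,0,0]],[1,[0,0,-40],[0,0,0]],[1,[0,0,-40],[0,0,0]],[1,[10,20,-36],[0,0,0.14]],[1,[10,20,0],[0,0,0.14]],[1,[10,20,0],[0,0,0.14]],[1,[0,0,0],[0,0,0.14]],[1,[0,0,0],[0,0,0.14]]]' && python3 -m crank '[[1,[0,0,0],[0,0,0.14]],[1,[0,0,0],[0,0,0.14]],[1,[0,0,0],[0,0,0.14]],[1,[0,0,0],[0,0,0.14]],[1,[0,0,0],[0,0,0.14]],[1,[0,0,0],[0,0,0.14]],[1,[0,0,0],[0,0,0.03]],[1,[0,0,0],[0,0,0]],[1,[0,0,0],[0,0,0]]]'; python3 - <<'E'
from look import *
s=arm.read_state(); print(tray(s["eef_pos"]),s["eef_pos"][2],s["ee_rot"][2]-np.pi-yaw)
E
```

```text
time_s: 16.8
eef_pos: [545.7, 29.4, 174.2]
ee_rot: [-3.142, -0.0, -2.888]
wrist_force: [-0.6, -0.2, 0.2]
grip_width: -0.1
gripper_force: 0.0
[-53.6  70. ]
-130 [-27.  -23.9 -15.8]
-120 [-31.2 -18.6  -9.1]
-110 [-26.5 -14.1  13.5]
-100 [-17.7  -1.2  19.1]
-90 [-17.7  -1.2  17.6]
-80 [-18.   -1.2  17.6]
-70 [-17.7  -1.2  17.6]
-60 [-17.7  -1.2  17.6]
-50 [-17.8  -1.6  17.6]
-40 [-17.7  -1.2  17.6]
-30 [-17.7  -1.2  17.6]
-20 [-17.7  -1.2  17.6]
-10 [-17.7  -3.   17.2]
time_s: 17.85
eef_pos: [533.5, 92.6, 330.7]
ee_rot: [3.141, 0.001, 2.691]
wrist_force: [-0.2, 0.1, -1.1]
grip_width: 85.3
gripper_force: 0.0
time_s: 18.75
eef_pos: [533.8, 91.7, 330.2]
ee_rot: [-3.141, -0.0, 1.828]
wrist_force: [-0.2, 0.3, -0.0]
grip_width: 85.4
gripper_force: 0.0
[-116.9   74. ] 330.2262112281026 0.0035281952358887647
```

The carton is now centred within 1 mm and square. I'll go behind it, lower, and slide it onto the edge.

```bash
python3 -m crank '[[1,[11,-25,0],[0,0,0]],[1,[11,-25,0],[0,0,0]],[1,[16,-24,0],[0,0,0]],[1,[0,0,0],[0,0,0]],[1,[0,0,40],[0,0,0]],[1,[0,0,40],[0,0,0]],[1,[0,0,40],[0,0,0]],[1,[0,0,40],[0,0,0]],[1,[0,0,36],[0,0,0]],[1,[0,0,0],[0,0,0]]]' && python3 -m crank '[[1,[-10,0,0],[0,0,0]],[1,[-10,0,0],[0,0,0]],[1,[-8,0,0],[0,0,0]],[1,[-4,0,0],[0,0,0]],[1,[-4,0,0],[0,0,0]],[1,[-4,0,0],[0,0,0]],[1,[-4,0,0],[0,0,0]],[1,[-4,0,0],[0,0,0]],[1,[0,0,0],[0,0,0]],[1,[0,0,0],[0,0,0]]]'
python3 - <<'E'
from look import *
s=arm.read_state(); print(tray(s["eef_pos"]),s["eef_pos"][2],s["ee_rot"][2]-np.pi-yaw)
a=snap("top","t6f.png")[190:340,220:470]
a=snap("top","t6f.png")[150:300,220:470]
cv2.imwrite("pics/c6.png",cv2.resize(a,None,fx=3.2,fy=3.2,interpolation=cv2.INTER_CUBIC)[:,:,::-1])
h=cv2.cvtColor(a,cv2.COLOR_RGB2GRAY)
# near-side bottom corner rows: project expected carton corners and sample
for x in (-90,0):
  for z in (0,200):
    print((x,z),(proj("top",world(x,-58,z))).round(1))
E
```

```text
time_s: 19.75
eef_pos: [450.6, 108.7, 130.7]
ee_rot: [-3.134, -0.001, 1.827]
wrist_force: [-0.6, -0.4, -0.3]
grip_width: 85.3
gripper_force: 0.0
time_s: 20.75
eef_pos: [464.6, 63.2, 134.2]
ee_rot: [-3.141, 0.0, 1.825]
wrist_force: [0.1, 0.0, 0.2]
grip_width: 85.3
gripper_force: 0.0
[-1.067e+02 -1.000e-01] 134.23205910602928 0.00013395141159766588
(-90, 0) [321.5 277.5]
(-90, 200) [322.8 240.8]
(0, 0) [351.9 270.6]
(0, 200) [358.1 233.4]
```

The finger lead is 11.5 mm, from the earlier look, so there are about 5 mm still to go. I'll push to contact, then raise and push at the top.

```bash
python3 -m crank '[[1,[-2,0,0],[0,0,0]],[1,[-2,0,0],[0,0,0]],[1,[-2,0,0],[0,0,0]],[1,[-1,0,0],[0,0,0]],[1,[0,0,0],[0,0,0]],[1,[0,0,0],[0,0,0]]]'
python3 - <<'E'
from look import *
s=arm.read_state(); print(tray(s["eef_pos"]),s["wrist_force"])
im=snap("top","t7f.png"); 
h=cv2.cvtColor(im,cv2.COLOR_RGB2HSV)
m=((h[...,1]<70)&(h[...,2]>110)).astype(np.uint8)
P0=proj("top",world(-45,0,200)); print("exp strip centre",P0.round(1))
n,l,st,c=cv2.connectedComponentsWithStats(m[150:300,220:470])
for i in range(1,n):
    if 40<st[i,4]<1500: print(st[i].tolist(),c[i].round(1)+[220,150],tray(ray("top",*(c[i]+[220,150]),200)))
a=im[150:300,220:470]
cv2.imwrite("pics/c7.png",cv2.resize(a,None,fx=3.2,fy=3.2,interpolation=cv2.INTER_CUBIC)[:,:,::-1])
E
```

```text
time_s: 21.45
eef_pos: [466.7, 57.0, 134.6]
ee_rot: [3.141, -0.0, 1.825]
wrist_force: [-1.4, 3.6, 5.5]
grip_width: 85.0
gripper_force: 0.0
[-100.1    0.4] [-1.36472053  3.63948792  5.53593045]
exp strip centre [334.3 218.1]
[110, 24, 5, 26, 63] [332.1 185.7] [-22.7 103.5]
[244, 41, 6, 22, 75] [467.4 198.6] [314.7 -23. ]
[103, 59, 33, 17, 378] [338.5 217.1] [-33.7   0.4]
```

View pics/c7.png

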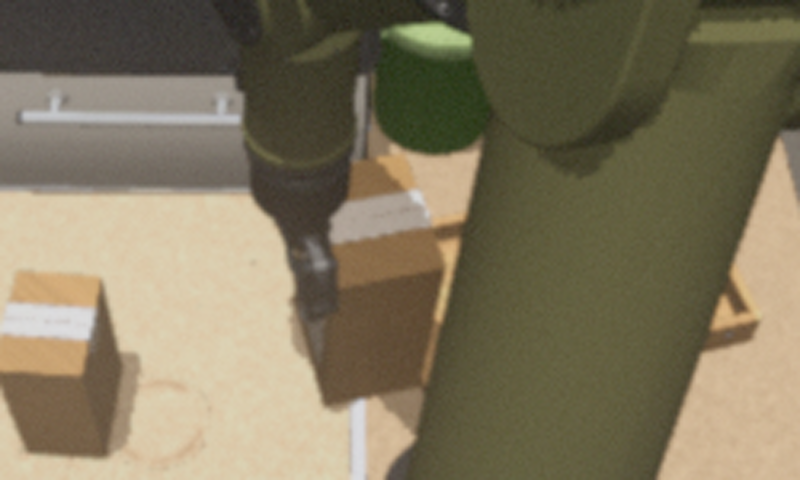

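In the last picture the carton stands against the open end, with its near foot edge from (325,405) to (425,387). The +y reaction of 3.6 N shows the foot is blocked. I'll raise the fingers to its top and tip it.

```bash
python3 -m crank '[[1,[4,0,0],[0,0,0]],[1,[0,0,-15],[0,0,0]],[1,[0,0,-16],[0,0,0]],[1,[-6,0,0],[0,0,0]],[1,[-6,0,0],[0,0,0]],[1,[-6,0,0],[0,0,0]],[1,[-6,0,0],[0,0,0]],[1,[-6,0,0],[0,0,0]],[1,[-6,0,0],[0,0,0]],[1,[-6,0,0],[0,0,0]]]' && python3 -m crank '[[1,[-7,0,0],[0,0,0]],[1,[-7,0,0],[0,0,0]],[1,[-7,0,0],[0,0,0]],[1,[-7,0,0],[0,0,0]],[1,[-7,0,0],[0,0,0]],[1,[-7,0,0],[0,0,0]],[1,[0,0,0],[0,0,0]],[1,[0,0,0],[0,0,0]]]'
python3 - <<'E'
from look import *
s=arm.read_state(); print(tray(s["eef_pos"]),s["eef_pos"][2],s["wrist_force"])
im=snap("top","t8f.png")
for cam in ("scene","top"):
    im=snap(cam,cam+"8.png"); h=cv2.cvtColor(im,cv2.COLOR_RGB2HSV)
    m=((h[...,1]<70)&(h[...,2]>110)).astype(np.uint8)
    n,l,st,c=cv2.connectedComponentsWithStats(m)
    for i in range(1,n):
        if 40<st[i,4]<2500 and 200<c[i][0]<480 and 150<c[i][1]<320: print(cam,st[i].tolist(),c[i].round(1))
    print("exp standing",proj(cam,world(-45,0,200)).round(1),"exp lying front label",proj(cam,world(90,0,106)).round(1))
E
```

```text
time_s: 22.5
eef_pos: [476.0, 19.1, 165.1]
ee_rot: [-3.141, 0.0, 1.825]
wrist_force: [-0.8, -0.1, 0.3]
grip_width: 85.3
gripper_force: 0.5
time_s: 23.3
eef_pos: [486.5, -20.9, 165.2]
ee_rot: [-3.142, -0.0, 1.824]
wrist_force: [0.6, -0.4, -0.1]
grip_width: 85.7
gripper_force: 0.0
[-19.7  -0.1] 165.24940183987434 [ 0.57154381 -0.37181365 -0.05326899]
scene [419, 209, 12, 10, 54] [424.9 213.6]
scene [197, 267, 17, 15, 178] [205.3 274.3]
scene [269, 318, 62, 1, 62] [299.5 318. ]
exp standing [334.2 221.2] exp lying front label [375.2 234.8]
top [345, 218, 36, 30, 590] [364.  233.6]
top [455, 287, 12, 23, 79] [459.8 297.2]
top [474, 291, 11, 16, 61] [479.1 298. ]
exp standing [334.3 218.1] exp lying front label [379.7 227.8]
```

```bash
python3 -m crank '[[1,[30,0,-30],[0,0,0]],[1,[40,0,-45],[0,0,0]],[1,[0,0,-45],[0,0,0]],[1,[0,0,-45],[0,0,0]],[1,[-40,0,0],[0,0,0]],[1,[-45,0,0],[0,0,0]],[1,[-45,0,0],[0,0,0]],[1,[-45,0,0],[0,0,0]],[1,[0,0,0],[0,0,0]],[1,[0,0,0],[0,0,0]]]'
cat > lie.py <<'E'
from look import *
def lie(im,cam="wrist"):
    h=cv2.cvtColor(np.ascontiguousarray(im),cv2.COLOR_RGB2HSV)
    m=((h[...,1]<70)&(h[...,2]>110)).astype(np.uint8)
    n,l,st,c=cv2.connectedComponentsWithStats(cv2.morphologyEx(m,cv2.MORPH_CLOSE,np.ones((5,5))))
    for i in np.argsort(-st[1:,4])[:5]+1:
        ys,xs=np.nonzero(l==i)
        P=np.array([tray(ray(cam,x,y,106)) for x,y in zip(xs,ys)],np.float32)
        c_,wh,a=cv2.minAreaRect(P); print(st[i].tolist(),"c",np.round(c_,1),"wh",np.round(wh,1),"ang",round(a,1))
E
python3 - <<'E'
from lie import *
s=arm.read_state(); print(tray(s["eef_pos"]),s["eef_pos"][2])
im=snap("wrist","w9f.png"); lie(im)
for x in range(-40,320,20): 
    for z in (106,):
        p=proj("wrist",world(x,30,z)); u,v=int(p[0]),int(p[1])
        if 0<=u<640 and 0<=v<400: print(x,(u,v),im[v,u].tolist())
E
```

```text
time_s: 24.45
eef_pos: [514.5, -129.5, 322.1]
ee_rot: [-3.141, -0.001, 1.823]
wrist_force: [-0.0, 1.2, 0.0]
grip_width: 85.4
gripper_force: 0.0
[92.4 -0.2] 322.14939226870445
[0, 0, 197, 400, 45359] c [ 209.8 -284.5] wh [223.7 564.4] ang 72.9
[186, 0, 328, 91, 10613] c [-34.3  38.4] wh [338.7  84.1] ang 90.0
[280, 70, 75, 86, 6140] c [33.  0.] wh [90.  78.6] ang 0.2
[207, 310, 142, 70, 5656] c [363.5 -61.5] wh [190.  114.2] ang 75.6
[570, 226, 70, 121, 1412] c [255.8 378.7] wh [ 18.6 183.6] ang 75.6
-40 (346, 40) [166, 125, 85]
-20 (346, 61) [156, 119, 84]
0 (345, 82) [181, 182, 186]
20 (345, 101) [182, 183, 187]
40 (344, 120) [183, 185, 194]
60 (344, 139) [183, 186, 195]
80 (343, 156) [163, 122, 82]
100 (343, 173) [156, 116, 77]
120 (342, 190) [112, 88, 66]
140 (342, 206) [105, 80, 55]
160 (341, 221) [114, 85, 58]
180 (341, 236) [113, 84, 56]
200 (340, 251) [183, 145, 95]
220 (340, 265) [184, 149, 99]
240 (340, 279) [174, 135, 90]
260 (339, 292) [182, 157, 104]
280 (339, 305) [168, 137, 107]
300 (339, 317) [169, 139, 110]
```

The label (90×79 at z=106) is centred at (33,0) and turned only 0.2°. So the carton lies on its back in the tray, square and in the middle. I'll go behind its foot and push it home.

```bash
python3 -m crank '[[1,[45,0,0],[0,0,0]],[1,[45,0,0],[0,0,0]],[1,[45,0,0],[0,0,0]],[1,[45,0,0],[0,0,0]],[1,[0,0,0],[0,0,0]],[1,[0,0,48],[0,0,0]],[1,[0,0,48],[0,0,0]],[1,[0,0,48],[0,0,0]],[1,[0,0,48],[0,0,0]],[1,[0,0,48],[0,0,0]]]' && python3 -m crank '[[1,[0,0,44],[0,0,0]],[1,[0,0,0],[0,0,0]],[1,[-20,0,0],[0,0,0]],[1,[-10,0,0],[0,0,0]],[1,[-10,0,0],[0,0,0]],[1,[-10,0,0],[0,0,0]],[1,[-10,0,0],[0,0,0]],[1,[-10,0,0],[0,0,0]],[1,[-10,0,0],[0,0,0]],[1,[-10,0,0],[0,0,0]]]' && python3 -m crank '[[1,[-10,0,0],[0,0,0]],[1,[-10,0,0],[0,0,0]],[1,[-10,0,0],[0,0,0]],[1,[-10,0,0],[0,0,0]],[1,[-10,0,0],[0,0,0]],[1,[-10,0,0],[0,0,0]],[1,[0,0,0],[0,0,0]],[1,[0,0,0],[0,0,0]]]'
python3 - <<'E'
from look import *
s=arm.read_state(); print(tray(s["eef_pos"]),s["eef_pos"][2],s["wrist_force"])
E
```

```text
time_s: 25.5
eef_pos: [468.9, 46.4, 81.6]
ee_rot: [3.14, -0.001, 1.827]
wrist_force: [1.6, -0.6, -0.0]
grip_width: 85.3
gripper_force: 0.0
time_s: 26.5
eef_pos: [492.2, -42.8, 38.7]
ee_rot: [3.142, -0.0, 1.825]
wrist_force: [0.4, 1.4, 0.8]
grip_width: 85.6
gripper_force: 0.0
time_s: 27.3
eef_pos: [506.9, -100.4, 38.5]
ee_rot: [-3.141, -0.0, 1.824]
wrist_force: [0.1, 0.8, -0.7]
grip_width: 85.6
gripper_force: 0.0
[62.3 -0.2] 38.51011583044645 [ 0.05329477  0.79136585 -0.65239918]
```

Next comes the last 25 mm or so, in small steps while watching the force.

```bash
python3 -m crank '[[1,[-4,0,0],[0,0,0]],[1,[-4,0,0],[0,0,0]],[1,[-4,0,0],[0,0,0]],[1,[-4,0,0],[0,0,0]],[1,[-4,0,0],[0,0,0]],[1,[-2,0,0],[0,0,0]],[1,[-2,0,0],[0,0,0]],[1,[0,0,0],[0,0,0]]]' && python3 -m crank '[[1,[-1,0,0],[0,0,0]],[1,[-1,0,0],[0,0,0]],[1,[0,0,0],[0,0,0]]]' ; python3 - <<'E'
from look import *
s=arm.read_state(); print(tray(s["eef_pos"]),s["eef_pos"][2],s["wrist_force"])
E
```

```text
time_s: 28.1
eef_pos: [512.2, -121.2, 38.5]
ee_rot: [-3.141, -0.003, 1.827]
wrist_force: [-3.3, 6.3, 2.0]
grip_width: 85.1
gripper_force: 0.0
time_s: 28.4
eef_pos: [512.1, -121.2, 38.5]
ee_rot: [-3.14, -0.005, 1.828]
wrist_force: [-5.8, 12.7, 2.9]
grip_width: 85.1
gripper_force: 0.0
[83.8 -0.5] 38.45114130517431 [-5.79208934 12.73253348  2.86586462]
```

It's blocked at 14 N without moving, where the end wall should be to within about 3 mm. I'll back off, lift, and check the gap at the end wall from above.

```bash
python3 -m crank '[[1,[15,0,0],[0,0,0]],[1,[40,0,0],[0,0,0]],[1,[30,0,0],[0,0,0]],[1,[0,0,-50],[0,0,0]],[1,[0,0,-50],[0,0,0]],[1,[0,0,-50],[0,0,0]],[1,[0,0,-50],[0,0,0]],[1,[0,0,-50],[0,0,0]],[1,[0,0,-40],[0,0,0]],[1,[-50,0,0],[0,0,0]]]' && python3 -m crank '[[1,[-45,0,0],[0,0,0]],[1,[-45,0,0],[0,0,0]],[1,[-45,0,0],[0,0,0]],[1,[-45,0,0],[0,0,0]],[1,[-45,0,0],[0,0,0]],[1,[-45,0,0],[0,0,0]],[1,[0,0,0],[0,0,0]],[1,[0,0,0],[0,0,0]],[1,[0,0,0],[0,0,0]]]'
python3 - <<'E'
from lie import *
s=arm.read_state(); print(tray(s["eef_pos"]),s["eef_pos"][2],s["joints"].round(2)); print("cam",tray(cal("wrist")[1]),cal("wrist")[1][2])
im=snap("wrist","w10f.png"); lie(im)
g=cv2.GaussianBlur(im,(3,3),0)
for y in (-35,0,35):
    print("y",y)
    for x in range(280,320,2):
        u,v=np.round(proj("wrist",world(x,y,46))).astype(int)
        if 0<=u<640 and 0<=v<400: print(x,(u,v),g[v,u].tolist(),end=' ')
    print()
E
```

```text
time_s: 29.4
eef_pos: [506.8, -84.2, 335.8]
ee_rot: [3.13, 0.003, 1.835]
wrist_force: [1.8, 0.7, 0.2]
grip_width: 85.6
gripper_force: 0.0
time_s: 30.3
eef_pos: [572.9, -351.1, 328.7]
ee_rot: [3.141, -0.001, 1.826]
wrist_force: [0.9, 0.9, -0.3]
grip_width: 85.3
gripper_force: 0.0
[321.5   0.7] 328.74792943835325 [ 0.86  0.59 -0.69  1.17  0.36  1.49  0.49]
cam [ 2.425e+02 -2.000e-01] 472.03282396142356
[0, 0, 376, 400, 82438] c [ 468.  -177.5] wh [454.2 594.3] ang 72.9
[277, 0, 78, 81, 6117] c [190.7  -1.1] wh [75.4 78.6] ang 0.1
[577, 130, 63, 120, 1468] c [355.4 353.5] wh [ 18.6 150.2] ang 75.5
[300, 114, 33, 33, 1046] c [281.4  -0.8] wh [35.7 35.9] ang 1.0
[574, 7, 59, 116, 398] c [214.9 302.3] wh [ 20.5 115.3] ang 84.4
y -35
280 (np.int64(290), np.int64(124)) [162, 121, 81] 282 (np.int64(290), np.int64(126)) [161, 120, 80] 284 (np.int64(290), np.int64(127)) [160, 119, 79] 286 (np.int64(290), np.int64(129)) [160, 119, 79] 288 (np.int64(290), np.int64(130)) [160, 118, 79] 290 (np.int64(290), np.int64(132)) [160, 119, 78] 292 (np.int64(290), np.int64(133)) [159, 118, 77] 294 (np.int64
[... 1966 characters left out ...]
(np.int64(343), np.int64(133)) [165, 123, 80] 294 (np.int64(343), np.int64(135)) [165, 122, 80] 296 (np.int64(343), np.int64(136)) [165, 122, 80] 298 (np.int64(343), np.int64(138)) [165, 122, 79] 300 (np.int64(343), np.int64(140)) [164, 121, 79] 302 (np.int64(343), np.int64(141)) [163, 121, 79] 304 (np.int64(343), np.int64(143)) [159, 118, 77] 306 (np.int64(343), np.int64(144)) [147, 110, 73] 308 (np.int64(343), np.int64(146)) [159, 130, 99] 310 (np.int64(343), np.int64(147)) [171, 141, 110] 312 (np.int64(343), np.int64(149)) [174, 144, 113] 314 (np.int64(343), np.int64(150)) [170, 140, 109] 316 (np.int64(343), np.int64(152)) [173, 143, 112] 318 (np.int64(343), np.int64(153)) [175, 145, 114]
```

The strip on its upper face ends at x≈299 at z=106, square to 0.1–1°. One more look from beyond the end wall should settle the gap.

```bash
python3 -m crank '[[1,[-40,0,0],[0,0,0]],[1,[-40,0,0],[0,0,0]],[1,[-40,0,0],[0,0,0]],[1,[0,0,0],[0,0,0]],[1,[0,0,0],[0,0,0]],[1,[0,0,0],[0,0,0]]]'
python3 - <<'E'
from lie import *
print("cam",tray(cal("wrist")[1]),cal("wrist")[1][2])
im=snap("wrist","w11f.png"); lie(im)
g=cv2.GaussianBlur(im,(3,3),0)
for y in (-45,-35,0,35,45):
    print("y",y,end=' ')
    for x in range(266,320,2):
        u,v=np.round(proj("wrist",world(x,y,46))).astype(int)
        if 0<=u<640 and 0<=v<400: print(x,v,g[v,u].tolist(),end='; ')
    print()
for cam,K in (("top",None),): 
    for n,z in (("tub",0),): pass
E
```

```text
time_s: 30.95
eef_pos: [603.4, -466.6, 329.5]
ee_rot: [3.141, -0.0, 1.827]
wrist_force: [0.2, 0.6, 0.2]
grip_width: 85.2
gripper_force: 0.0
cam [3.62e+02 2.00e-01] 472.78097515579987
[0, 0, 392, 400, 96884] c [ 588.1 -181.6] wh [445.7 592.4] ang 73.0
[298, 0, 36, 30, 1070] c [285.5  -1. ] wh [36.  26.2] ang 90.0
[608, 78, 32, 70, 771] c [382.2 347.2] wh [18.  72.9] ang 75.5
[572, 177, 28, 32, 390] c [472.7 322.9] wh [16.2 41.3] ang 75.6
[122, 384, 33, 16, 363] c [ 790.7 -270.5] wh [29.8 49.5] ang 0.4
y -45 266 8 [158, 116, 74]; 268 10 [157, 115, 74]; 270 12 [153, 113, 72]; 272 14 [152, 112, 72]; 274 16 [152, 112, 72]; 276 17 [151, 111, 71]; 278 19 [151, 111, 72]; 280 21 [151, 111, 72]; 282 23 [151, 111, 72]; 284 25 [151, 112, 72]; 286 27 [137, 102, 66]; 288 29 [73, 55, 39]; 290 31 [56, 44, 33]; 292 32 [56, 44, 32]; 294 34 [57, 44, 33]; 296 36 [57, 44, 32]; 298 38 [63, 48, 35]; 300 40 [102, 77, 53]; 302 42 [115, 87, 60]; 304 43 [127, 98, 67]; 306 45 [166, 128, 87]; 308 47 [119, 90, 62]; 310 49 [68, 54, 41]; 312 51 [75, 60, 46]; 314 52 [89, 72, 56]; 316 54 [106, 88, 70]; 318 56 [120, 9
[... 1736 characters left out ...]
 54, 40]; 312 51 [73, 58, 45]; 314 53 [99, 81, 63]; 316 54 [106, 88, 69]; 318 56 [146, 121, 95]; 
y 45 266 8 [149, 111, 72]; 268 10 [151, 111, 72]; 270 12 [151, 111, 72]; 272 14 [152, 112, 73]; 274 16 [152, 113, 73]; 276 18 [151, 111, 73]; 278 20 [152, 112, 73]; 280 21 [152, 113, 73]; 282 23 [152, 112, 74]; 284 25 [151, 112, 73]; 286 27 [140, 104, 69]; 288 29 [80, 62, 44]; 290 31 [63, 50, 37]; 292 33 [62, 49, 37]; 294 35 [62, 49, 36]; 296 36 [61, 48, 36]; 298 38 [69, 54, 40]; 300 40 [108, 81, 57]; 302 42 [119, 89, 61]; 304 44 [125, 95, 65]; 306 45 [151, 119, 80]; 308 47 [113, 86, 59]; 310 49 [68, 53, 39]; 312 51 [73, 57, 43]; 314 53 [100, 82, 64]; 316 54 [104, 86, 67]; 318 56 [123, 102, 79];
```

The carton's top end and the rim's inner edge both lie at x≈298.6, across the whole width, so it is flush with the end wall. The arm is clear, so I'll hand in.

```bash
python3 -c "
from station import arm
print(arm.job_done())"
```

```text
the job is handed in; nothing more can be done
None
```

The carton is lying on its back in the tray, centred to about 1 mm with its top end flush against the end wall; I handed the job in at about 31 s of the 51 allowed. One nudge with the closed gripper overshot and pushed the standing carton about 33 mm off the middle, but I pushed it back to centre and square before tipping it; the tub, jar, tin and garlic were left alone.

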